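Run out the isolation balls and hold the slide at its mark

ROBOT

A 6-joint arm with a two-finger parallel gripper is mounted at the origin on the work surface. World frame = base frame: x ahead of the robot, y to its left, z up, the work surface at z = 0. Lengths are in m, angles in degrees, forces in N, time in s.
With the tool pointing down it reaches from about 0.3 to 0.875 m from the base axis. Payload 4.2 kg.
Tool frame: the origin (TCP) lies between the finger pads; the fingertips stand 14 mm ahead of it and the grasp point (between the pads) lies 5 mm behind it; z points along the fingers, y is the line along which they close (so a half turn about z gives the same grasp; the last joint's range is limited). The gripper opens to 85 mm and grips with 20 to 120 N. Pads are 22 mm wide; open, the fingers measure 114 mm over their backs; the gripper's body (76 mm by 85 mm) begins 54 mm behind the grasp point. The pads swing forward as they close: fully open they stand 13 mm farther back than shut.
Start: joints at [-74.026, 18.312, 89.639, -0, 72.044, -1.146], TCP at [0.169, -0.55, 0.245] pointing down, gripper open.
Joint ranges: [-177.97, 177.97], [-48.28, 115.42], [12.27, 149.76], [-77.06, 257.06], [2.81, 150.46], [-146.56, 146.56]. Speed limits (degrees/s): [147.25, 147.25, 180, 180, 180, 180].

INTERFACE

Orientations are given as a 3x3 rotation matrix whose columns are the frame's x, y, z axes.
In Python, from plant import manip, viewer gives the robot as it stands.
- The arm moves only by the tool drive_tool, never from a script. Its argument "targets" is a list of rows, each an object of numbers: "gripper": the opening in per cent of the stroke, from 0 (shut) to 100 (fully open); "dx", "dy", "dz": the shift along the world's x, y, z in cm; "ax", "ay", "az": the turn, a rotation vector about the world's x, y, z in rad. In form: [{"gripper": .., "dx": .., "dy": .., "dz": .., "ax": .., "ay": .., "az": ..}, ...]. A call has 1 to 8 rows; each row is the pose to reach, as a shift and turn from the pose commanded when the call began; what a row does not reach only later rows make up. A row lasts 1/8 s, in which the tool goes at most 62.5 mm and 10.7 degrees, less where a joint would pass 70% of its speed; a pose out of reach is approached as far as the arm can. A call with a gripper value outside its range is refused whole. The fingers move at their own pace and stop on an object; "squeeze" is the grip in N (left out, the last holds). Time passes only in rows, so rows that repeat a pose let the fingers close. It gives the time, the measured TCP pose, the force, the opening and the grip force at its end, in the units of the state.
- manip.get_obs(): the state, without advancing time (a new reading comes with each control period).
- viewer.snapshot(name): name is "scene" or "top"; returns the picture (480x640x3 uint8, red, green, blue); there is no depth.
- viewer.calibration(name): a dict with "vertical_fov" (degrees; the focal length in pixels is half the picture's height over the tangent of half this angle, whatever the lens; pixels are square), "cx", "cy" (the principal point, pixels), "R" (3x3) and "t" (3): a world point X has camera coordinates R X + t. Camera axes: x right, y down, z forward; pixel columns grow to the right and rows downward; lengths in m; the calibration is good to about 2 mm. A picture is of the moment at which its call begins. calibration takes no time and is no camera call.
- manip.hand_in(): hands the job in; it is judged then, once.
The state is a dict: "t": time; "joint_positions": joint angles; "joint_vel": joint speeds; "tau": joint torques, N m; "tcp_pos": TCP position; "orientation": TCP orientation; "contact_force": force on the tool from outside, world axes, zero at the start; "moment": the same for the moment, N m; "width": opening from 0.0 (shut) to 1.0 (fully open); "finger_force": force on a finger pad.
Only numpy, scipy, OpenCV 4.12 (cv2) and the standard library are available. Lean on these libraries where they do the work, as an engineer would, in place of code of your own. Each camera call takes 0.05 s, during which the arm holds its last target. There are 200 camera calls.

TASK

The square parts pot is standing mouth-down: turn it mouth-up and stand it on the outline under the end of the ball dispenser's chute. Then pull the dispenser's spring-return slide out by its handle until the handle is level with the two mark pins, so that all three steel balls run down into the pot, and keep hold of it there: the program finishes while the gripper is still holding the slide at the mark. Leave everything else on the bench where it is.

Things in the scene. Friction and masses are not known exactly. Their poses are not given: they have to be found in the camera images.
- pot_mid (a point): centre (half-way up) of the square aluminium parts pot: outside 50 x 50 mm, 56 mm tall, straight walls 3 mm thick, about 120 g. Its z axis points from the closed bottom to the open mouth (so down at the start, mouth-down); its x and y axes are square to the four flat sides. It lies stably on a side.
- spot (a point): centre, on the bench, of the dark 62 mm square outline where the pot must stand, sides square with it. Axes are the dispenser's: x away from the robot (the slide pulls to -x), y the way the chute runs down, z up. Tube, chute and frame are all on the -y side (tube axis at y -102 mm); the +y side and above are open.
- lip (a point): end of the chute's floor, where the balls leave: 28 mm on the -y side of spot, 70 mm above the bench (underside 66 mm). The pot on its outline stands 3 mm in front of it and 10 mm lower than its underside. Axes as spot.
- slide (a joint): how far the steel slide is pulled out, m: 0 home, 0.050 at the mark pins, 0.075 at the stop. A spring pulls it home with 5 N at 0, 9 N at the mark, so it snaps back when let go. Its window lies under the clear tube only near the mark: there the three balls drop and roll down the chute within about 2 s; well short of or past the mark the tube is closed.
- handle (a point): centre of the slide's handle, an upright steel plate 12 mm thick (x, the pull direction), 44 mm wide (y), 46 mm tall, centre 152 mm above the bench; moves with the slide. Axes as spot. Clear by 50 mm or more before and behind it. Two guide rails run below it, tops 124 mm above the bench, 27 mm either side of its middle; the tube behind it is 192 mm tall.
- mark (a point): where the handle's centre is when the slide is at the mark, 50 mm towards -x from home: midway between two small upright mark pins (7 mm thick, tops 134 mm above the bench) that stand on the guide rails 27 mm either side. Axes as spot.
- ball0_center (a point): centre of one of the three steel balls, 16 mm in diameter, 17 g, stacked in the dispenser's clear square tube at the start
- ball1_center (a point): centre of one of the three steel balls, 16 mm in diameter, 17 g, stacked in the dispenser's clear square tube at the start
- ball2_center (a point): centre of one of the three steel balls, 16 mm in diameter, 17 g, stacked in the dispenser's clear square tube at the start
- valve_a: bystander, not to be disturbed: upright glass amplifier valve, 32 mm wide, 82 mm tall; origin at the middle of its underside
- valve_b: bystander, not to be disturbed: a second such valve; origin at the middle of its underside
- reel: bystander, not to be disturbed: grey solder reel standing on its flange, 56 mm wide, 40 mm tall; origin at the middle of its underside
- meter: bystander, not to be disturbed: multimeter lying flat, 130 x 75 x 41 mm; origin at the middle of its underside
- driver: bystander, not to be disturbed: screwdriver lying flat, 200 mm long; origin under its middle
- tin: bystander, not to be disturbed: round tin, 66 mm wide, 100 mm tall; origin at the middle of its underside
- mug: bystander, not to be disturbed: white mug, 80 mm wide, 90 mm tall; origin at the middle of its underside

How it is judged:
By the outcome, as a careful person would: the job done as asked, in the order asked, and still so for the second after the job is handed in, while the arm keeps its last pose, push and grip.
It also fails if it takes over 72 s, if anything falls off the work surface, if the arm or the gripper's body presses on something with over 40 N, if the wrist force passes 120 N, or if a joint passes its speed limit or range.

## Working session

There is one attempt and no reset: what is moved stays moved. The work goes in short steps, Python scripts to look and compute and a tool call to move; the robot and the scene stay as the last step left them, time stands still between calls to the robot, and variables do not carry over. Pictures are saved under pics/ and viewed, at most 10 in all, crops included, and the job is handed in when it is done.

Besides the shell and the picture viewer there is one more tool, called by a JSON object that holds its "method" and its "body". drive_tool: Moves the arm, as the interface text tells. Its arguments: {"type":"object","properties":{"targets":{"type":"array","items":{"type":"object","properties":{"gripper":{"type":"number"},"dx":{"type":"number"},"dy":{"type":"number"},"dz":{"type":"number"},"ax":{"type":"number"},"ay":{"type":"number"},"az":{"type":"number"}}}},"squeeze":{"type":"number"}},"required":["targets"]}

```bash
mkdir -p pics; python3 - <<'E'
from plant import manip, viewer
import cv2
for n in("scene","top"):
    im=viewer.snapshot(n); cv2.imwrite(f"pics/{n}0.png",im[:,:,::-1]); print(n,viewer.calibration(n))
print(manip.get_obs())
E
```

```text
scene {'vertical_fov': 57.37807104825677, 'cx': 315.55768377751684, 'cy': 244.94604938145648, 'R': array([[ 0.86865588,  0.4949922 , -0.02048621],
       [ 0.27788022, -0.521049  , -0.80702573],
       [-0.41014576,  0.69533493, -0.59016082]]), 't': array([-0.47722224, -0.03555669,  1.50786621])}
top {'vertical_fov': 50.171507603323995, 'cx': 319.90176656358665, 'cy': 240.14991485651223, 'R': array([[ 0.01435605, -0.99989058, -0.00356877],
       [-0.99827187, -0.01412922, -0.0570406 ],
       [ 0.05698394,  0.00438148, -0.99836548]]), 't': array([0.03052864, 0.55998372, 1.38499962])}
{'t': 0.1, 'joint_positions': array([-7.40268936e+01,  1.83473638e+01,  8.96984537e+01,  9.92328244e-05,
        7.20459622e+01, -1.14621060e+00]), 'joint_vel': array([-0.13444857,  0.03195168, -0.10797588,  0.08643299,  0.01722766,
        0.08920243]), 'tau': array([-6.21435502e-04, -4.16407585e+01, -2.34704232e+01, -9.07764684e-05,
        4.88903577e-03,  4.50594570e-06]), 'tcp_pos': array([ 0.16914505, -0.54913386,  0.24457901]), 'orientation': array([[ 9.55693991e-01,  2.94361687e-01, -4.39224746e-04],
       [ 2.94362013e-01, -9.55692750e-01,  1.54046394e-03],
       [ 3.36896581e-05, -1.60150321e-03, -9.99998717e-01]]), 'contact_force': array([ 0.30212753,  0.19083879, -0.27090814]), 'moment': array([-0.02819885, -0.00079581,  0.00866931]), 'finger_force': 0.0, 'width': 0.9961802204797994}
```

View pics/scene0.png

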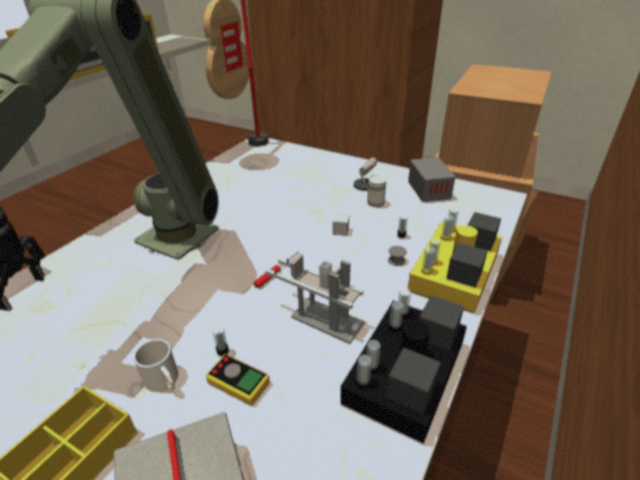

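View pics/top0.png

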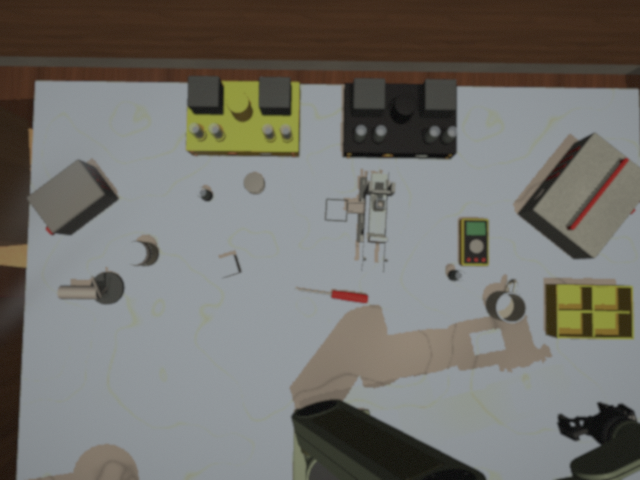

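The scene view shows the dispenser near (325,290) and the pot near (341,226). In the top view the pot is near (230,264), the outline near (336,209), and the dispenser handle near (375,240). I'll enlarge those areas.

```bash
python3 - <<'E'
import cv2, numpy as np
t=cv2.imread("pics/top0.png"); s=cv2.imread("pics/scene0.png")
r=lambda im,x,y,w,h,W,H: cv2.resize(im[y:y+h,x:x+w],(W,H),interpolation=cv2.INTER_CUBIC)
out=np.zeros((600,800,3),np.uint8)
out[:300,:300]=r(t,205,240,50,50,300,300)
out[300:,:300]=r(s,320,205,40,40,300,300)
out[:,300:][:300]=r(t,315,160,100,60*1,500,300)
out[300:,300:]=r(s,265,240,110,66,500,300)
cv2.imwrite("pics/c1.png",out)
E
```

```text
(no output)
```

View pics/c1.png

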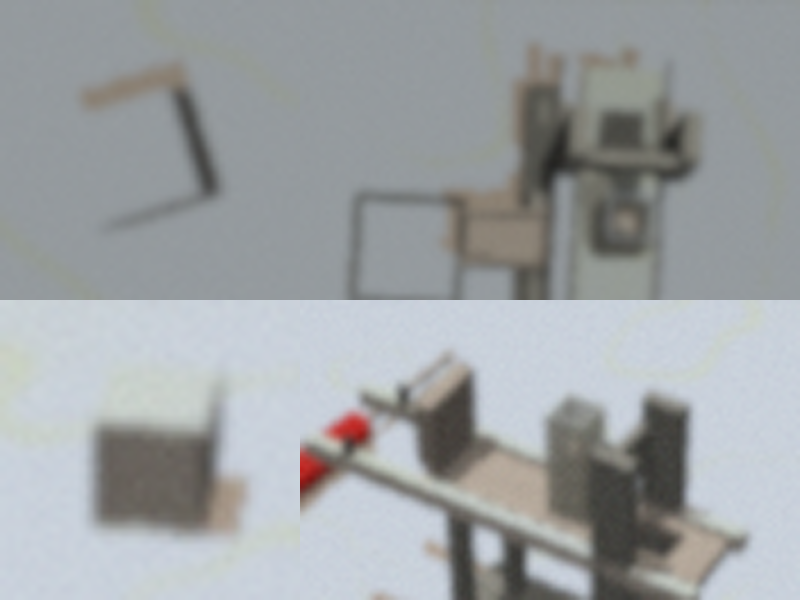

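The crops show the pot's dark right wall in the top view, running about (236,255) to (241,272), with its bright top face tilted about 17°. The outline's upper corners are near (336.5,199). The handle is cut off, so I'll take one larger averaged crop with a grid.

```bash
python3 - <<'E'
import cv2, numpy as np
from plant import viewer
for n in("scene","top"):
    a=np.mean([viewer.snapshot(n).astype(float) for _ in range(6)],0); np.save(f"pics/{n}.npy",a)
t=np.load("pics/top.npy")[:,:,::-1];s=np.load("pics/scene.npy")[:,:,::-1]
def r(im,x,y,w,h,k):
    c=im[y:y+h,x:x+w]; c=(c-c.min())/(c.max()-c.min())*255
    o=cv2.resize(c.astype(np.uint8),(w*k,h*k),interpolation=cv2.INTER_CUBIC)
    for i in range(0,w,5): cv2.line(o,(i*k+k//2,0),(i*k+k//2,4 if (x+i)%10 else 10),(0,0,255),1)
    for i in range(0,h,5): cv2.line(o,(0,i*k+k//2),(4 if (y+i)%10 else 10,i*k+k//2),(0,0,255),1)
    return o
out=np.zeros((600,800,3),np.uint8)
out[:300,:300]=r(t,215,250,30,30,10)
out[300:,:300]=r(s,325,210,30,30,10)
out[:,300:550]=r(t,350,165,50,120,5)
out[:300,550:]=r(t,322,195,25,30,10)
out[300:,550:]=r(s,275,245,50,60,5)
cv2.imwrite("pics/c2.png",out)
E
```

```text
(no output)
```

View pics/c2.png

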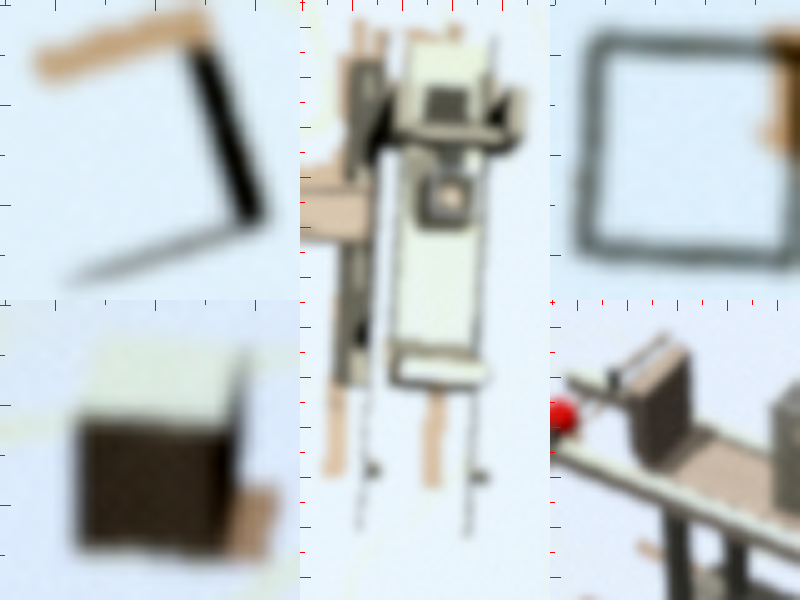

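Top view: the outline's corners are near (326,199), (325,219) and (346,199.5). The pot's wall corners are near (240.7,271.7) and (235.3,254). The handle top is near (377.6,238.4) and the mark pins near (364.2,258.6) and (386,260.2). Next I fit these.

```bash
cat > h.py <<'E'
import numpy as np
from plant import manip, viewer
from scipy.optimize import least_squares, minimize
C={n:viewer.calibration(n) for n in("scene","top")}
def proj(n,X):
    c=C[n];f=240/np.tan(np.radians(c["vertical_fov"]/2));p=np.atleast_2d(X)@c["R"].T+c["t"]
    return p[:,:2]/p[:,2:]*f+[c["cx"],c["cy"]]
def back(n,uv,z):
    c=C[n];f=240/np.tan(np.radians(c["vertical_fov"]/2));d=c["R"].T@np.array([(uv[0]-c["cx"])/f,(uv[1]-c["cy"])/f,1])
    o=-c["R"].T@c["t"];return o+d*(z-o[2])/d[2]
def rz(a): c,s=np.cos(a),np.sin(a);return np.array([[c,-s,0],[s,c,0],[0,0,1]])
E
python3 - <<'E'
from h import *
import cv2
for n in C: print(n,-C[n]["R"].T@C[n]["t"])
B=lambda u,v,z:back("top",(u,v),z).round(4)
print("pot top-img", B(240.7,271.7,0),B(235.3,254,0),B(238,271.5,.056),B(233.3,254.7,.056),B(221.5,278,.056))
S=lambda u,v,z:back("scene",(u,v),z).round(4)
print("pot scene",[S(*q) for q in[(332.3,221.5,.056),(347,222.3,.056),(332,234.3,0),(347.7,235,0),(333.7,214,.056),(349.5,214,.056)]])
print("handle",B(377.6,238.4,.175)); print("pins",B(364.2,258.6,.134),B(386,260.2,.134))
# spot fit
t=np.load("pics/top.npy").mean(2)
def cost(p):
    x,y,a,s=p; k=np.linspace(-.5,.5,40)
    # skip the -y side (shaded)
    q=np.concatenate([np.c_[k,0*k+.5],np.c_[0*k+.5,k][8:],np.c_[0*k-.5,k][8:],np.c_[k,0*k-.5][:25]])*s
    P=np.c_[q,0*q[:,0]]@rz(a).T+[x,y,0]; uv=proj("top",P).astype(np.float32)
    return cv2.remap(t.astype(np.float32),uv[:,:1],uv[:,1:],cv2.INTER_LINEAR).mean()
c0=B(336,209.5,0)
best=min((minimize(cost,[c0[0]+dx,c0[1]+dy,a,.060],method="Nelder-Mead",options=dict(initial_simplex=np.array([[c0[0]+dx,c0[1]+dy,a,.06]]*5)+np.vstack([np.zeros(4),np.diag([.004,.004,.05,-.002])]))) for dx in(-.003,.003) for dy in(-.003,.003) for a in(-.05,.0,.05)),key=lambda r:r.fun)
print("spot",best.x.round(4),best.fun)
E
```

```text
scene [ 1.04286733 -0.83077754  0.85141192]
top [0.479655   0.03236909 1.41478657]
pot top-img [0.4702 0.2556 0.    ] [0.5188 0.2716 0.    ] [0.471  0.2539 0.056 ] [0.5153 0.2674 0.056 ] [0.4532 0.2972 0.056 ]
pot scene [array([0.4739, 0.2467, 0.056 ]), array([0.519 , 0.2651, 0.056 ]), array([0.4701, 0.2519, 0.    ]), array([0.519 , 0.2732, 0.    ]), array([0.4563, 0.2901, 0.056 ]), array([0.5037, 0.3151, 0.056 ])]
handle [ 0.5566 -0.1018  0.175 ]
pins [ 0.5082 -0.0732  0.134 ] [ 0.505  -0.1277  0.134 ]
spot [ 0.6459 -0.0051 -0.0438  0.0579] 120.55797576904297
```

{"method": "drive_tool", "body": {"targets": [{"gripper": 100, "dx": 3.0, "dy": 6, "dz": 2, "az": 0.15}, {"gripper": 100, "dx": 5, "dy": 12, "dz": 4, "az": 0.3}, {"gripper": 100, "dx": 7, "dy": 18, "dz": 5, "az": 0.45}, {"gripper": 100, "dx": 9, "dy": 24, "dz": 5, "az": 0.6}, {"gripper": 100, "dx": 12, "dy": 29, "dz": 5, "az": 0.75}, {"gripper": 100, "dx": 14, "dy": 35, "dz": 5, "az": 0.9}, {"gripper": 100, "dx": 16, "dy": 40, "dz": 5, "az": 1.05}, {"gripper": 100, "dx": 18, "dy": 46, "dz": 5, "az": 1.2}]}}

```text
invalid input
```

```bash
cat >> h.py <<'E'
from scipy.spatial.transform import Rotation as Ro
def tool(yaw,lean):  # closing axis at azimuth yaw; lean>0: body toward +y side, radians
    return rz(yaw)@Ro.from_euler('x',-lean).as_matrix()@np.array([[0,1,0],[1,0,0],[0,0,-1.]])
def delta(p,R,o=None):
    o=o or manip.get_obs()
    print("d cm",((np.array(p)-o["tcp_pos"])*100).round(2),"rot",Ro.from_matrix(R@o["orientation"].T).as_rotvec().round(3))
E
python3 - <<'E'
from h import *
o=manip.get_obs();print(o["t"],o["joint_positions"].round(1),o["tcp_pos"].round(4)); print(tool(.35,0).round(2))
delta([.4855,.2855,.2],tool(.345,0)); delta([.4855,.2855,.2],tool(.345,-.785))
E
```

```text
0.7 [-74.   18.3  89.6   0.   72.   -1.1] [ 0.1693 -0.5495  0.2454]
[[-0.34  0.94  0.  ]
 [ 0.94  0.34  0.  ]
 [ 0.    0.   -1.  ]]
d cm [31.62 83.5  -4.54] rot [0.    0.    1.617]
d cm [31.62 83.5  -4.54] rot [ 0.781 -0.39   1.525]
```

{"method": "drive_tool", "body": {"targets": [{"gripper": 100, "dx": 3, "dy": 6, "dz": 2, "ax": 0, "ay": 0, "az": 0.15}, {"gripper": 100, "dx": 5, "dy": 12, "dz": 4, "ax": 0, "ay": 0, "az": 0.3}, {"gripper": 100, "dx": 7, "dy": 18, "dz": 5, "ax": 0, "ay": 0, "az": 0.45}, {"gripper": 100, "dx": 9, "dy": 24, "dz": 5, "ax": 0, "ay": 0, "az": 0.6}, {"gripper": 100, "dx": 12, "dy": 29, "dz": 5, "ax": 0, "ay": 0, "az": 0.75}, {"gripper": 100, "dx": 14, "dy": 35, "dz": 5, "ax": 0, "ay": 0, "az": 0.9}, {"gripper": 100, "dx": 16, "dy": 40, "dz": 5, "ax": 0, "ay": 0, "az": 1.05}, {"gripper": 100, "dx": 18, "dy": 46, "dz": 5, "ax": 0, "ay": 0, "az": 1.2}], "squeeze": 40}}

```text
t: 1.7
tcp_pos: [0.3492, -0.0891, 0.2957]
orientation: [[0.067, 0.998, 0.002], [0.998, -0.067, -0.0], [-0.0, 0.002, -1.0]]
contact_force: [0.9, -0.3, -0.7]
width: 0.996
finger_force: 0.0
```

```bash
python3 - <<'E'
from h import *
o=manip.get_obs();print(o["t"],o["joint_positions"].round(1),o["tcp_pos"].round(4))
zt=tool(.345,-.785)[:,2]; print(zt)
delta(np.array([.4855,.2855,.029])-.13*zt,tool(.345,-.785))
E
```

```text
1.7 [-16.2  -3.6 108.4   0.   75.1 -12.3] [ 0.3492 -0.0891  0.2957]
[-0.23904593  0.66517583 -0.70738827]
d cm [ 16.73  28.82 -17.48] rot [0.783 0.111 0.392]
```

{"method": "drive_tool", "body": {"targets": [{"gripper": 100, "dx": 3, "dy": 5, "dz": 0, "ax": 0.13, "ay": 0.02, "az": 0.065}, {"gripper": 100, "dx": 6, "dy": 10, "dz": -2, "ax": 0.26, "ay": 0.04, "az": 0.13}, {"gripper": 100, "dx": 9, "dy": 15, "dz": -5, "ax": 0.39, "ay": 0.055, "az": 0.195}, {"gripper": 100, "dx": 12, "dy": 20, "dz": -8, "ax": 0.52, "ay": 0.075, "az": 0.26}, {"gripper": 100, "dx": 15, "dy": 25, "dz": -12, "ax": 0.65, "ay": 0.095, "az": 0.33}, {"gripper": 100, "dx": 16.7, "dy": 28.8, "dz": -16, "ax": 0.783, "ay": 0.111, "az": 0.392}, {"gripper": 100, "dx": 16.7, "dy": 28.8, "dz": -17.5, "ax": 0.783, "ay": 0.111, "az": 0.392}, {"gripper": 100, "dx": 16.7, "dy": 28.8, "dz": -17.5, "ax": 0.783, "ay": 0.111, "az": 0.392}]}}

```text
t: 2.7
tcp_pos: [0.5148, 0.197, 0.1193]
orientation: [[-0.233, 0.941, -0.244], [0.667, 0.337, 0.664], [0.707, -0.008, -0.707]]
contact_force: [-0.7, 0.7, 1.0]
width: 0.999
finger_force: 0.0
```

```bash
python3 - <<'E'
from h import *
import cv2
o=manip.get_obs();print(o["t"],o["joint_positions"].round(1),o["tcp_pos"].round(4))
delta([.4855,.2855,.029],tool(.345,-.785))
ims=[viewer.snapshot("top")[200:300,180:300],viewer.snapshot("scene")[150:250,290:410]]
cv2.imwrite("pics/a1.png",np.hstack([cv2.resize(i[:,:,::-1],None,fx=3.3,fy=3.3,interpolation=2) for i in ims]))
E
```

```text
2.7 [ -1.6  31.5 103.   43.7  72.  -45.3] [0.5148 0.197  0.1193]
d cm [-2.93  8.85 -9.03] rot [ 0.002 -0.007  0.001]
```

View pics/a1.png

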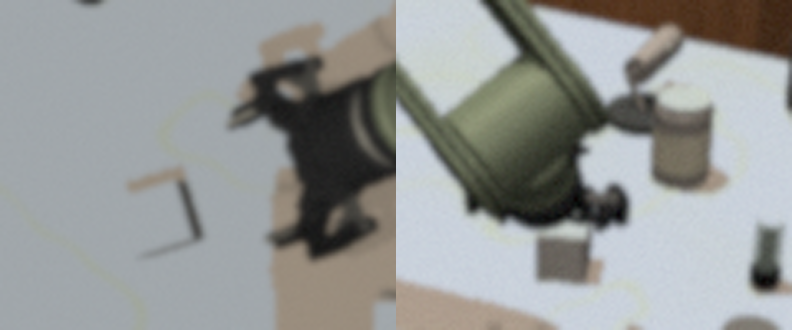

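The open fingers straddle the pot, which is centred between them: in the left panel the pot wall is near (190,210) and the fingers near (240,110) and (280,240). I'll go in and close.

{"method": "drive_tool", "body": {"targets": [{"gripper": 100, "dx": -1, "dy": 3, "dz": -3, "ax": 0, "ay": 0, "az": 0}, {"gripper": 100, "dx": -2, "dy": 6, "dz": -6, "ax": 0, "ay": 0, "az": 0}, {"gripper": 100, "dx": -2.9, "dy": 8.8, "dz": -9, "ax": 0, "ay": 0, "az": 0}, {"gripper": 100, "dx": -2.9, "dy": 8.8, "dz": -9, "ax": 0, "ay": 0, "az": 0}, {"gripper": 45, "dx": -2.9, "dy": 8.8, "dz": -9, "ax": 0, "ay": 0, "az": 0}, {"gripper": 45, "dx": -2.9, "dy": 8.8, "dz": -9, "ax": 0, "ay": 0, "az": 0}, {"gripper": 40, "dx": -2.9, "dy": 8.8, "dz": -9, "ax": 0, "ay": 0, "az": 0}, {"gripper": 40, "dx": -2.9, "dy": 8.8, "dz": -9, "ax": 0, "ay": 0, "az": 0}], "squeeze": 40}}

```text
t: 3.8
tcp_pos: [0.488, 0.2843, 0.0322]
orientation: [[-0.236, 0.942, -0.238], [0.666, 0.336, 0.666], [0.707, -0.001, -0.707]]
contact_force: [-0.9, -4.4, 6.3]
width: 0.585
finger_force: 41.5
```

```bash
python3 - <<'E'
from h import *
o=manip.get_obs();print(o["t"],o["tcp_pos"].round(4),o["width"],o["finger_force"],o["contact_force"].round(1))
R=tool(.345,.785)@tool(.345,-.785).T;print(Ro.from_matrix(R).as_rotvec())
E
```

```text
3.8 [0.488  0.2843 0.0322] 0.5846676383366155 41.51649087667465 [-0.9 -4.4  6.3]
[-1.47748846 -0.53096878  0.        ]
```

{"method": "drive_tool", "body": {"targets": [{"gripper": 40, "dx": 0, "dy": -1, "dz": 4, "ax": 0, "ay": 0, "az": 0}, {"gripper": 40, "dx": 0, "dy": -3, "dz": 8, "ax": -0.16, "ay": -0.057, "az": 0}, {"gripper": 40, "dx": 0, "dy": -5, "dz": 9, "ax": -0.32, "ay": -0.115, "az": 0}, {"gripper": 40, "dx": 0, "dy": -7, "dz": 9, "ax": -0.48, "ay": -0.172, "az": 0}, {"gripper": 40, "dx": 0, "dy": -9, "dz": 9, "ax": -0.64, "ay": -0.23, "az": 0}, {"gripper": 40, "dx": 0, "dy": -10, "dz": 9, "ax": -0.8, "ay": -0.287, "az": 0}, {"gripper": 40, "dx": 0, "dy": -10, "dz": 9, "ax": -0.96, "ay": -0.345, "az": 0}, {"gripper": 40, "dx": 0, "dy": -10, "dz": 9, "ax": -1.12, "ay": -0.402, "az": 0}]}}

```text
t: 4.8
tcp_pos: [0.4873, 0.1845, 0.1217]
orientation: [[-0.303, 0.943, 0.135], [0.866, 0.332, -0.374], [-0.398, 0.003, -0.917]]
contact_force: [-0.1, -0.0, -2.3]
width: 0.579
finger_force: 42.2
```

```bash
python3 - <<'E'
from h import *
o=manip.get_obs();print(o["t"],o["joint_positions"].round(1),o["tcp_pos"].round(4),o["width"],o["finger_force"])
delta([.488,.1843,.030],tool(.345,.785))
E
```

```text
4.8 [ 32.5  23.  106.5 -26.9  59.   29. ] [0.4873 0.1845 0.1217] 0.5788409813292683 42.224869541823864
d cm [ 0.07 -0.02 -9.17] rot [-0.355 -0.123  0.006]
```

{"method": "drive_tool", "body": {"targets": [{"gripper": 40, "dx": 0, "dy": 0, "dz": -1, "ax": -0.16, "ay": -0.06, "az": 0}, {"gripper": 40, "dx": 0, "dy": 0, "dz": -3, "ax": -0.3, "ay": -0.105, "az": 0.005}, {"gripper": 40, "dx": 0, "dy": 0, "dz": -5, "ax": -0.355, "ay": -0.123, "az": 0.006}, {"gripper": 40, "dx": 0, "dy": 0, "dz": -7.5, "ax": -0.355, "ay": -0.123, "az": 0.006}, {"gripper": 40, "dx": 0, "dy": 0, "dz": -9, "ax": -0.355, "ay": -0.123, "az": 0.006}, {"gripper": 40, "dx": 0, "dy": 0, "dz": -9.3, "ax": -0.355, "ay": -0.123, "az": 0.006}, {"gripper": 40, "dx": 0, "dy": 0, "dz": -9.4, "ax": -0.355, "ay": -0.123, "az": 0.006}]}}

```text
t: 5.68
tcp_pos: [0.4868, 0.1845, 0.0278]
orientation: [[-0.241, 0.942, 0.235], [0.668, 0.337, -0.664], [-0.704, -0.003, -0.71]]
contact_force: [-4.8, 1.8, 7.9]
width: 0.583
finger_force: 43.1
```

{"method": "drive_tool", "body": {"targets": [{"gripper": 65, "dx": 0, "dy": 0, "dz": 0, "ax": 0, "ay": 0, "az": 0}, {"gripper": 100, "dx": 0, "dy": 0, "dz": 0, "ax": 0, "ay": 0, "az": 0}, {"gripper": 100, "dx": 0, "dy": 0, "dz": 0, "ax": 0, "ay": 0, "az": 0}, {"gripper": 100, "dx": -0.7, "dy": 2, "dz": 2.1, "ax": 0, "ay": 0, "az": 0}, {"gripper": 100, "dx": -1.9, "dy": 5.3, "dz": 5.7, "ax": 0, "ay": 0, "az": 0}, {"gripper": 100, "dx": -2.8, "dy": 8, "dz": 10, "ax": 0, "ay": 0, "az": 0}, {"gripper": 100, "dx": -2.8, "dy": 6, "dz": 14, "ax": 0.18, "ay": 0.063, "az": 0}, {"gripper": 100, "dx": -2, "dy": 2, "dz": 16, "ax": 0.35, "ay": 0.12, "az": 0}]}}

```text
t: 6.68
tcp_pos: [0.4679, 0.2074, 0.1886]
orientation: [[-0.314, 0.939, 0.142], [0.864, 0.345, -0.367], [-0.393, 0.007, -0.919]]
contact_force: [0.8, -0.5, -0.2]
width: 1.002
finger_force: 0.0
```

```bash
python3 - <<'E'
from h import *
import cv2
o=manip.get_obs();print(o["t"],o["joint_positions"].round(1),o["tcp_pos"].round(4),o["width"])
i=viewer.snapshot("scene")[180:280,290:410]
cv2.imwrite("pics/a2.png",cv2.resize(i[:,:,::-1],None,fx=5,fy=5,interpolation=2))
E
```

```text
6.675 [ 35.7  18.2 102.4 -24.3  67.5  26.7] [0.4679 0.2074 0.1886] 1.0017555322593157
```

View pics/a2.png

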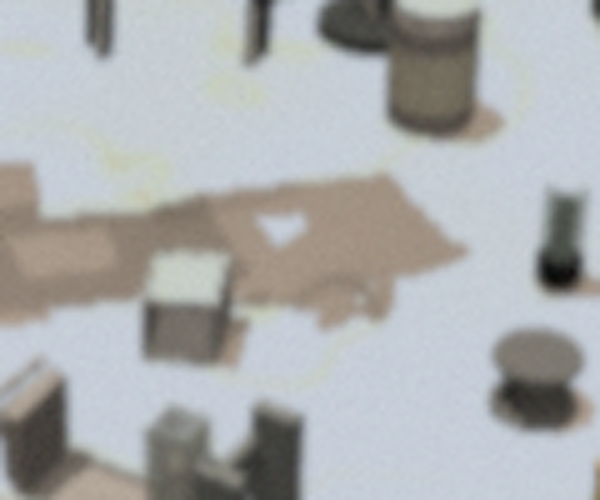

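The pot lies flat on its side with its mouth toward the camera (-y); the mouth's bottom edge runs (318.6,251.4) to (334.4,252.4).

```bash
python3 - <<'E'
from h import *
a=back("scene",(318.6,251.4),0);b=back("scene",(334.4,252.4),0);print(a,b,np.linalg.norm(b-a),np.arctan2(*(b-a)[1::-1]))
c=(a+b)/2+.028*np.array([-.338,.941,0]);print("centre",c, "from tool: [.487,.181]")
zt=tool(.345,-.785)[:,2]
p=np.array([.487,.181,.028])
o=manip.get_obs();delta(p-.12*zt,tool(.345,-.785),o);print("then",.12*zt)
E
```

```text
[0.47726999 0.14635962 0.        ] [ 5.24631418e-01  1.65627256e-01 -1.11022302e-16] 0.05113067890693268 0.38637298380515456
centre [ 4.91486706e-01  1.82341437e-01 -5.55111512e-17] from tool: [.487,.181]
d cm [ 4.57 -9.68 -8.07] rot [1.118 0.411 0.011]
then [-0.02868551  0.0798211  -0.08488659]
```

{"method": "drive_tool", "body": {"targets": [{"gripper": 100, "dx": 1, "dy": -2, "dz": 0, "ax": 0.16, "ay": 0.06, "az": 0}, {"gripper": 100, "dx": 2, "dy": -4, "dz": 0, "ax": 0.32, "ay": 0.12, "az": 0.003}, {"gripper": 100, "dx": 3, "dy": -6, "dz": 0, "ax": 0.48, "ay": 0.18, "az": 0.005}, {"gripper": 100, "dx": 4, "dy": -8, "dz": -1, "ax": 0.64, "ay": 0.24, "az": 0.006}, {"gripper": 100, "dx": 4.8, "dy": -9.7, "dz": -2, "ax": 0.8, "ay": 0.3, "az": 0.008}, {"gripper": 100, "dx": 4.8, "dy": -9.7, "dz": -4, "ax": 0.96, "ay": 0.355, "az": 0.01}, {"gripper": 100, "dx": 4.8, "dy": -9.7, "dz": -6, "ax": 1.118, "ay": 0.411, "az": 0.011}, {"gripper": 100, "dx": 4.8, "dy": -9.7, "dz": -8, "ax": 1.118, "ay": 0.411, "az": 0.011}]}}

```text
t: 7.72
tcp_pos: [0.5146, 0.1063, 0.1034]
orientation: [[-0.243, 0.938, -0.247], [0.667, 0.346, 0.66], [0.704, -0.004, -0.71]]
contact_force: [-0.6, 0.3, 0.0]
width: 1.002
finger_force: 0.0
```

{"method": "drive_tool", "body": {"targets": [{"gripper": 100, "dx": -1, "dy": 2.7, "dz": -2.8, "ax": 0, "ay": 0, "az": 0}, {"gripper": 100, "dx": -1.9, "dy": 5.3, "dz": -5.6, "ax": 0, "ay": 0, "az": 0}, {"gripper": 100, "dx": -2.8, "dy": 8, "dz": -8.4, "ax": 0, "ay": 0, "az": 0}, {"gripper": 100, "dx": -2.8, "dy": 8, "dz": -8.4, "ax": 0, "ay": 0, "az": 0}, {"gripper": 45, "dx": -2.8, "dy": 8, "dz": -8.4, "ax": 0, "ay": 0, "az": 0}, {"gripper": 45, "dx": -2.8, "dy": 8, "dz": -8.4, "ax": 0, "ay": 0, "az": 0}, {"gripper": 40, "dx": -2.8, "dy": 8, "dz": -8.4, "ax": 0, "ay": 0, "az": 0}, {"gripper": 40, "dx": -2.8, "dy": 8, "dz": -8.4, "ax": 0, "ay": 0, "az": 0}], "squeeze": 40}}

```text
t: 8.72
tcp_pos: [0.4876, 0.1875, 0.0234]
orientation: [[-0.249, 0.937, -0.244], [0.665, 0.349, 0.66], [0.704, 0.003, -0.71]]
contact_force: [0.0, -2.5, 6.0]
width: 0.581
finger_force: 38.2
```

```bash
python3 - <<'E'
from h import *
o=manip.get_obs();print(o["joint_positions"].round(1))
delta([.646,.03,.13],tool(-.045,.785),o)
delta([.646,.03,.13],tool(-.045,0),o)
E
```

```text
[ -2.5  37.9 110.3  47.   62.6 -57. ]
d cm [ 15.84 -15.75  10.66] rot [-1.556 -0.242 -0.317]
d cm [ 15.84 -15.75  10.66] rot [-0.777 -0.119 -0.381]
```

{"method": "drive_tool", "body": {"targets": [{"gripper": 40, "dx": 0, "dy": 0, "dz": 5, "ax": 0, "ay": 0, "az": 0}, {"gripper": 40, "dx": 1, "dy": 0, "dz": 10, "ax": -0.17, "ay": -0.027, "az": -0.035}, {"gripper": 40, "dx": 3, "dy": 0, "dz": 12, "ax": -0.34, "ay": -0.053, "az": -0.07}, {"gripper": 40, "dx": 6, "dy": 0, "dz": 12, "ax": -0.51, "ay": -0.08, "az": -0.105}, {"gripper": 40, "dx": 9, "dy": -2, "dz": 12, "ax": -0.68, "ay": -0.107, "az": -0.14}, {"gripper": 40, "dx": 12, "dy": -4, "dz": 12, "ax": -0.85, "ay": -0.133, "az": -0.175}, {"gripper": 40, "dx": 14, "dy": -7, "dz": 12, "ax": -1.02, "ay": -0.16, "az": -0.21}, {"gripper": 40, "dx": 15.8, "dy": -10, "dz": 12, "ax": -1.19, "ay": -0.187, "az": -0.245}]}}

```text
t: 9.72
tcp_pos: [0.6456, 0.0872, 0.1428]
orientation: [[-0.056, 0.998, -0.035], [0.91, 0.037, -0.413], [-0.411, -0.055, -0.91]]
contact_force: [0.3, 0.2, -2.5]
width: 0.582
finger_force: 37.8
```

```bash
python3 - <<'E'
from h import *
o=manip.get_obs();print(o["joint_positions"].round(1))
delta([.646,.0,.12],tool(-.045,.785),o)
E
```

```text
[ 17.   33.9  83.2 -23.6  73.9  23.1]
d cm [ 0.04 -8.72 -2.28] rot [-0.361 -0.053 -0.071]
```

{"method": "drive_tool", "body": {"targets": [{"gripper": 40, "dx": 0, "dy": -1, "dz": -1, "ax": -0.18, "ay": -0.027, "az": -0.035}, {"gripper": 40, "dx": 0, "dy": -2.5, "dz": -2.3, "ax": -0.361, "ay": -0.053, "az": -0.071}, {"gripper": 40, "dx": 0, "dy": -3.7, "dz": -2.3, "ax": -0.361, "ay": -0.053, "az": -0.071}, {"gripper": 40, "dx": 0, "dy": -3.7, "dz": -2.3, "ax": -0.361, "ay": -0.053, "az": -0.071}]}}

```text
t: 10.22
tcp_pos: [0.6449, 0.0497, 0.1201]
orientation: [[0.031, 0.999, -0.033], [0.711, -0.045, -0.701], [-0.702, -0.002, -0.712]]
contact_force: [0.4, 0.1, -1.1]
width: 0.583
finger_force: 37.9
```

```bash
python3 - <<'E'
from h import *
import cv2
o=manip.get_obs();print(o["joint_positions"].round(1),o["tcp_pos"].round(4),o["orientation"].round(3))
def r(n,x,y,w,h,k):
    im=np.mean([viewer.snapshot(n).astype(float) for _ in range(4)],0)[:,:,::-1]
    c=im[y:y+h,x:x+w]; o=cv2.resize(c.astype(np.uint8),(w*k,h*k),interpolation=cv2.INTER_CUBIC)
    for i in range(0,w,5): cv2.line(o,(i*k+k//2,0),(i*k+k//2,4 if (x+i)%10 else 10),(0,0,255),1)
    for i in range(0,h,5): cv2.line(o,(0,i*k+k//2),(4 if (y+i)%10 else 10,i*k+k//2),(0,0,255),1)
    return o
cv2.imwrite("pics/a3.png",np.hstack([r("top",300,170,50,70,8),r("scene",320,220,50,70,8)]))
# predicted pot corners in both views if the pot centre = TCP
P=np.array([[i,j,k] for k in(-.028,.028) for i in(-.025,.025) for j in(-.025,.025)])@rz(-.045).T+o["tcp_pos"]
print(np.c_[proj("top",P),proj("scene",P)].round(1))
E
```

```text
[ 20.9  39.7  85.1 -40.8  79.9  40. ] [0.6449 0.0497 0.1201] [[ 0.031  0.999 -0.033]
 [ 0.711 -0.045 -0.701]
 [-0.702 -0.002 -0.712]]
[[325.  215.7 341.2 262.5]
 [305.8 214.5 349.9 253.1]
 [326.1 196.5 357.2 268.3]
 [306.9 195.4 365.6 258.6]
 [325.2 213.3 341.5 246.2]
 [305.1 212.1 350.4 237. ]
 [326.3 193.3 357.9 251.9]
 [306.3 192.2 366.5 242.4]]
```

View pics/a3.png

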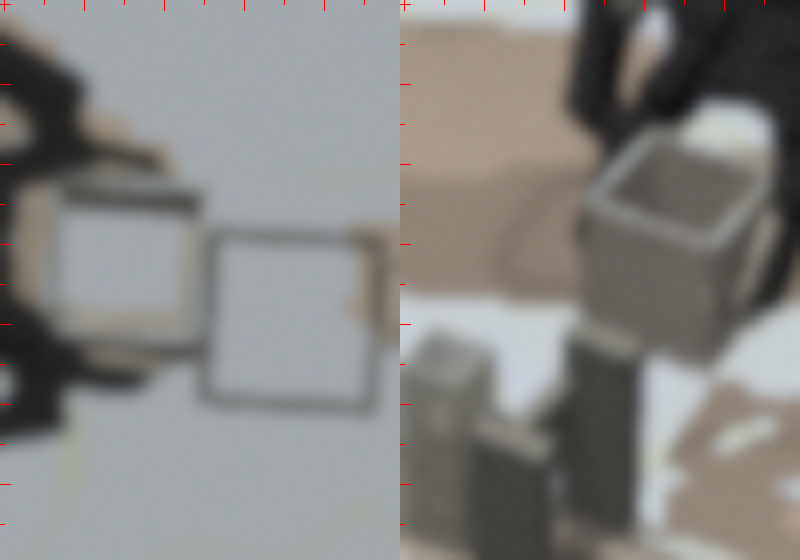

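The pot is held mouth-up and square. Its rim corners at (358.5,250) in scene and right edge at 324.5 in top put its centre about +2.5 mm y and +5 mm z from the TCP. Placing it now.

{"method": "drive_tool", "body": {"targets": [{"gripper": 40, "dx": 0.1, "dy": -2.5, "dz": 0, "ax": 0, "ay": 0, "az": 0}, {"gripper": 40, "dx": 0.1, "dy": -4.8, "dz": -2, "ax": 0, "ay": 0, "az": 0}, {"gripper": 40, "dx": 0.1, "dy": -4.8, "dz": -5, "ax": 0, "ay": 0, "az": 0}, {"gripper": 40, "dx": 0.1, "dy": -4.8, "dz": -8, "ax": 0, "ay": 0, "az": 0}, {"gripper": 40, "dx": 0.1, "dy": -4.8, "dz": -9.4, "ax": 0, "ay": 0, "az": 0}, {"gripper": 40, "dx": 0.1, "dy": -5.2, "dz": -9.4, "ax": 0, "ay": 0, "az": 0}, {"gripper": 40, "dx": 0.1, "dy": -5.6, "dz": -9.4, "ax": 0, "ay": 0, "az": 0}, {"gripper": 40, "dx": 0.1, "dy": -5.6, "dz": -9.6, "ax": 0, "ay": 0, "az": 0}]}}

```text
t: 11.62
tcp_pos: [0.6463, -0.0054, 0.0245]
orientation: [[0.031, 0.999, -0.031], [0.71, -0.044, -0.703], [-0.703, -0.0, -0.711]]
contact_force: [-0.1, 0.3, -2.1]
width: 0.581
finger_force: 37.4
```

{"method": "drive_tool", "body": {"targets": [{"gripper": 40, "dx": 0, "dy": 0, "dz": -0.2, "ax": 0, "ay": 0, "az": 0}, {"gripper": 40, "dx": 0, "dy": 0, "dz": -0.3, "ax": 0, "ay": 0, "az": 0}]}}

```text
t: 11.88
tcp_pos: [0.6461, -0.0049, 0.0226]
orientation: [[0.031, 0.999, -0.031], [0.708, -0.044, -0.705], [-0.705, -0.001, -0.709]]
contact_force: [-1.6, 4.3, 9.7]
width: 0.581
finger_force: 38.4
```

```bash
python3 - <<'E'
from h import *
import cv2
o=manip.get_obs();print(o["tcp_pos"].round(4),o["contact_force"].round(1))
def r(n,x,y,w,h,k):
    im=np.mean([viewer.snapshot(n).astype(float) for _ in range(4)],0)[:,:,::-1]
    c=im[y:y+h,x:x+w]; o=cv2.resize(c.astype(np.uint8),(w*k,h*k),interpolation=cv2.INTER_CUBIC)
    for i in range(0,w,5): cv2.line(o,(i*k+k//2,0),(i*k+k//2,4 if (x+i)%10 else 10),(0,0,255),1)
    for i in range(0,h,5): cv2.line(o,(0,i*k+k//2),(4 if (y+i)%10 else 10,i*k+k//2),(0,0,255),1)
    return o
cv2.imwrite("pics/a4.png",np.hstack([r("top",315,180,50,60,8),r("scene",310,240,50,60,8)]))
E
```

```text
[ 0.6461 -0.0049  0.0226] [-1.6  4.3  9.7]
```

View pics/a4.png

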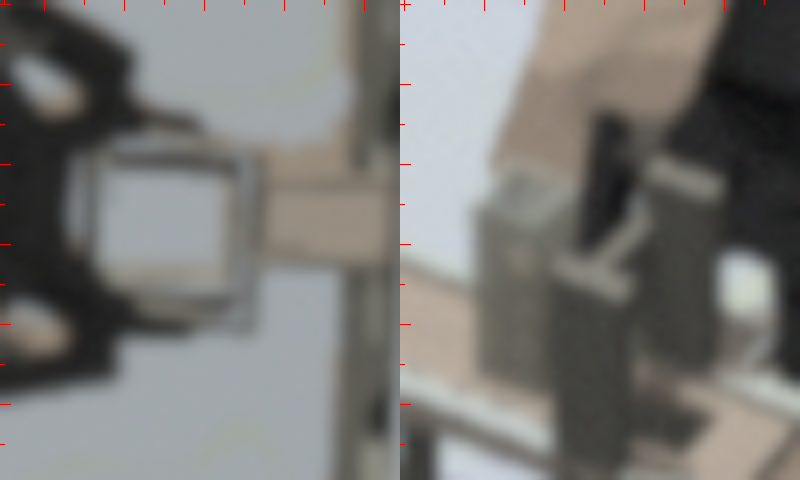

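```bash
python3 - <<'E'
from h import *
for c in (238,243): print(back("top",(315+c/8-.5,180+220/8-.5),.056), "want y", -.0051-.025)
for r in (150,300): print(back("top",(315+170/8-.5,180+r/8-.5),.056), "want x .6459+-.025")
E
```

```text
[ 0.64657854 -0.0252579   0.056     ] want y -0.030100000000000002
[ 0.64660171 -0.02692253  0.056     ] want y -0.030100000000000002
[ 0.66972137 -0.00232214  0.056     ] want x .6459+-.025
[ 0.61951034 -0.0029545   0.056     ] want x .6459+-.025
```

{"method": "drive_tool", "body": {"targets": [{"gripper": 40, "dx": 0, "dy": 0, "dz": 0.3, "ax": 0, "ay": 0, "az": 0}, {"gripper": 40, "dx": 0, "dy": -0.3, "dz": 0.3, "ax": 0, "ay": 0, "az": 0}, {"gripper": 40, "dx": 0, "dy": -0.35, "dz": 0, "ax": 0, "ay": 0, "az": 0}, {"gripper": 40, "dx": 0, "dy": -0.35, "dz": 0, "ax": 0, "ay": 0, "az": 0}, {"gripper": 65, "dx": 0, "dy": -0.35, "dz": 0, "ax": 0, "ay": 0, "az": 0}, {"gripper": 100, "dx": 0, "dy": -0.35, "dz": 0, "ax": 0, "ay": 0, "az": 0}, {"gripper": 100, "dx": 0, "dy": -0.35, "dz": 0, "ax": 0, "ay": 0, "az": 0}, {"gripper": 100, "dx": 0, "dy": 1, "dz": 1.3, "ax": 0, "ay": 0, "az": 0}]}}

```text
t: 13.28
tcp_pos: [0.6449, 0.0044, 0.0327]
orientation: [[0.029, 0.999, -0.036], [0.709, -0.045, -0.703], [-0.704, -0.005, -0.71]]
contact_force: [0.3, 0.3, 0.6]
width: 1.003
finger_force: 0.0
```

{"method": "drive_tool", "body": {"targets": [{"gripper": 100, "dx": 0, "dy": 3, "dz": 3, "ax": 0, "ay": 0, "az": 0}, {"gripper": 100, "dx": 0, "dy": 6, "dz": 6.2, "ax": 0, "ay": 0, "az": 0}, {"gripper": 100, "dx": -1, "dy": 9, "dz": 10, "ax": 0, "ay": 0, "az": 0}, {"gripper": 100, "dx": -3, "dy": 9, "dz": 15, "ax": 0.17, "ay": 0, "az": 0}, {"gripper": 100, "dx": -5, "dy": 9, "dz": 19, "ax": 0.34, "ay": 0, "az": 0}, {"gripper": 100, "dx": -7, "dy": 7, "dz": 22, "ax": 0.51, "ay": 0, "az": 0}, {"gripper": 100, "dx": -9, "dy": 3, "dz": 24, "ax": 0.68, "ay": 0, "az": 0}, {"gripper": 100, "dx": -9, "dy": -2, "dz": 24, "ax": 0.78, "ay": 0, "az": 0}]}}

```text
t: 14.28
tcp_pos: [0.5555, -0.0152, 0.2779]
orientation: [[0.027, 0.999, -0.024], [1.0, -0.027, 0.004], [0.003, -0.025, -1.0]]
contact_force: [1.1, 0.1, -0.2]
width: 1.002
finger_force: 0.0
```

```bash
python3 - <<'E'
from h import *
import cv2
o=manip.get_obs()
delta([.5566,-.1025,.24],tool(-.045,0),o)
def r(n,x,y,w,h,k):
    im=np.mean([viewer.snapshot(n).astype(float) for _ in range(4)],0)[:,:,::-1]
    c=im[y:y+h,x:x+w]; o=cv2.resize(c.astype(np.uint8),(w*k,h*k),interpolation=cv2.INTER_CUBIC)
    for i in range(0,w,5): cv2.line(o,(i*k+k//2,0),(i*k+k//2,4 if (x+i)%10 else 10),(0,0,255),1)
    for i in range(0,h,5): cv2.line(o,(0,i*k+k//2),(4 if (y+i)%10 else 10,i*k+k//2),(0,0,255),1)
    return o
cv2.imwrite("pics/a5.png",np.hstack([r("top",315,180,50,70,8),r("scene",280,230,50,70,8)]))
E
```

```text
d cm [ 0.11 -8.73 -3.79] rot [-0.004 -0.024 -0.018]
```

View pics/a5.png

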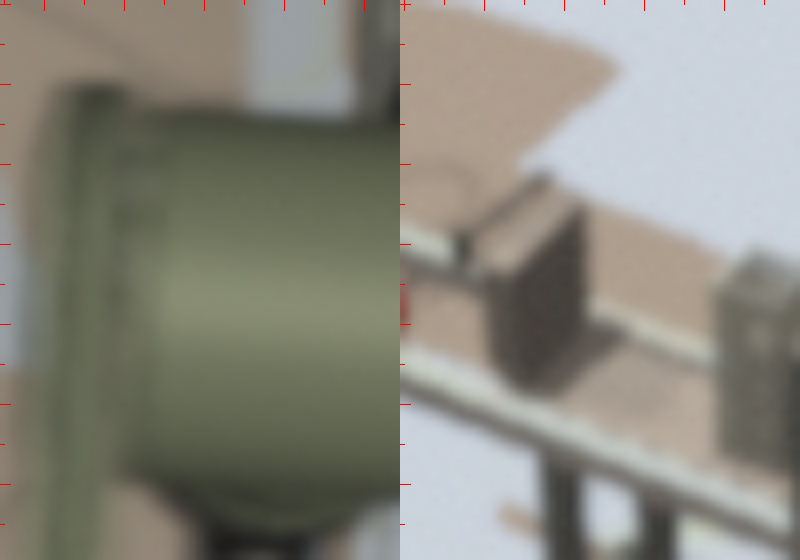

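The pot is hidden by the arm here. The handle's +x top edge runs about (292,264) to (302.4,255) in the scene view. I'll check the handle and descend with the fingers half open.

```bash
python3 - <<'E'
from h import *
a=back("scene",(292,263.9),.175);b=back("scene",(302.4,255.1),.175);print(a,b,np.linalg.norm(a-b),"centre",(a+b)/2-[.006,0,0])
E
```

```text
[ 0.56066344 -0.13020149  0.175     ] [ 0.56491785 -0.0874285   0.175     ] 0.042984052487963116 centre [ 0.55679064 -0.10881499  0.175     ]
```

{"method": "drive_tool", "body": {"targets": [{"gripper": 50, "dx": 0, "dy": -4, "dz": 0, "ax": 0, "ay": -0.02, "az": -0.018}, {"gripper": 50, "dx": 0.1, "dy": -8.7, "dz": 0, "ax": 0, "ay": -0.024, "az": -0.018}, {"gripper": 50, "dx": 0.1, "dy": -8.7, "dz": -3, "ax": 0, "ay": -0.024, "az": -0.018}, {"gripper": 50, "dx": 0.1, "dy": -8.7, "dz": -3, "ax": 0, "ay": -0.024, "az": -0.018}]}}

```text
t: 15.18
tcp_pos: [0.5557, -0.1005, 0.2411]
orientation: [[0.046, 0.999, -0.014], [0.999, -0.046, 0.002], [0.001, -0.014, -1.0]]
contact_force: [-0.4, 0.4, 0.9]
width: 0.502
finger_force: 0.0
```

```bash
python3 - <<'E'
from h import *
import cv2
o=manip.get_obs();print(o["width"]);delta([.5566,-.1025,.155],tool(-.045,0),o)
def r(n,x,y,w,h,k):
    im=np.mean([viewer.snapshot(n).astype(float) for _ in range(4)],0)[:,:,::-1]
    c=im[y:y+h,x:x+w]; o=cv2.resize(c.astype(np.uint8),(w*k,h*k),interpolation=cv2.INTER_CUBIC)
    for i in range(0,w,5): cv2.line(o,(i*k+k//2,0),(i*k+k//2,4 if (x+i)%10 else 10),(0,0,255),1)
    for i in range(0,h,5): cv2.line(o,(0,i*k+k//2),(4 if (y+i)%10 else 10,i*k+k//2),(0,0,255),1)
    return o
cv2.imwrite("pics/a6.png",np.hstack([r("top",315,180,50,70,8),r("scene",280,220,50,70,8)]))
E
```

```text
0.5022069216128586
d cm [ 0.09 -0.2  -8.61] rot [-0.002 -0.014  0.001]
```

View pics/a6.png

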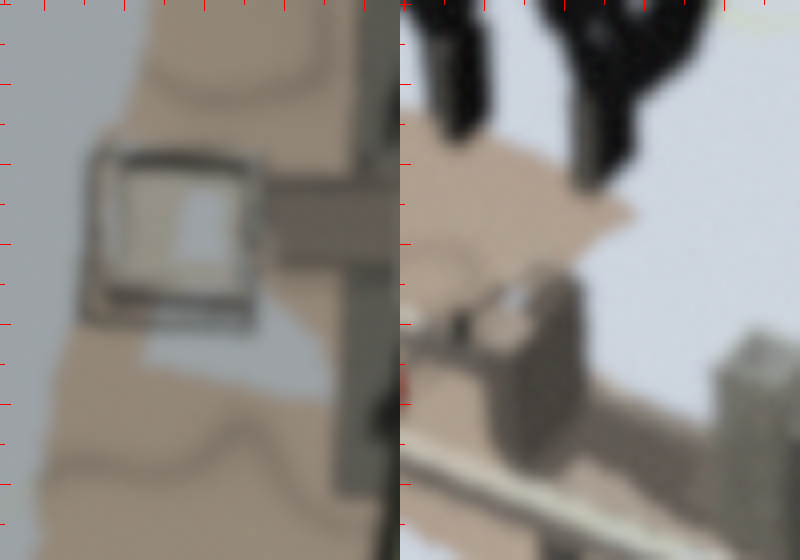

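The pot stands mouth-up inside the outline, square and in front of the chute: rim columns about 102–250 within outline 85–258. The fingers straddle the handle. Descending and gripping.

{"method": "drive_tool", "body": {"targets": [{"gripper": 50, "dx": 0.1, "dy": -0.3, "dz": -3, "ax": 0, "ay": -0.014, "az": 0}, {"gripper": 50, "dx": 0.1, "dy": -0.3, "dz": -6, "ax": 0, "ay": -0.014, "az": 0}, {"gripper": 50, "dx": 0.1, "dy": -0.3, "dz": -8.6, "ax": 0, "ay": -0.014, "az": 0}, {"gripper": 50, "dx": 0.1, "dy": -0.3, "dz": -8.6, "ax": 0, "ay": -0.014, "az": 0}, {"gripper": 5, "dx": 0.1, "dy": -0.3, "dz": -8.6, "ax": 0, "ay": -0.014, "az": 0}, {"gripper": 5, "dx": 0.1, "dy": -0.3, "dz": -8.6, "ax": 0, "ay": -0.014, "az": 0}, {"gripper": 5, "dx": 0.1, "dy": -0.3, "dz": -8.6, "ax": 0, "ay": -0.014, "az": 0}, {"gripper": 5, "dx": 0.1, "dy": -0.3, "dz": -8.6, "ax": 0, "ay": -0.014, "az": 0}], "squeeze": 60}}

```text
t: 16.58
tcp_pos: [0.5555, -0.105, 0.159]
orientation: [[0.047, 0.999, 0.001], [0.999, -0.047, 0.0], [0.0, 0.001, -1.0]]
contact_force: [-7.2, -0.5, 6.4]
width: 0.132
finger_force: 59.2
```

{"method": "drive_tool", "body": {"targets": [{"gripper": 5, "dx": -1, "dy": 0.05, "dz": 0, "ax": 0, "ay": 0, "az": 0}, {"gripper": 5, "dx": -2, "dy": 0.1, "dz": 0, "ax": 0, "ay": 0, "az": 0}, {"gripper": 5, "dx": -3, "dy": 0.14, "dz": 0, "ax": 0, "ay": 0, "az": 0}, {"gripper": 5, "dx": -4, "dy": 0.18, "dz": 0, "ax": 0, "ay": 0, "az": 0}, {"gripper": 5, "dx": -4.7, "dy": 0.21, "dz": 0, "ax": 0, "ay": 0, "az": 0}, {"gripper": 5, "dx": -5.1, "dy": 0.23, "dz": 0, "ax": 0, "ay": 0, "az": 0}, {"gripper": 5, "dx": -5.1, "dy": 0.23, "dz": 0, "ax": 0, "ay": 0, "az": 0}, {"gripper": 5, "dx": -5.1, "dy": 0.23, "dz": 0, "ax": 0, "ay": 0, "az": 0}]}}

```text
t: 17.58
tcp_pos: [0.5098, -0.103, 0.159]
orientation: [[0.047, 0.999, 0.013], [0.999, -0.047, -0.001], [-0.0, 0.014, -1.0]]
contact_force: [8.2, -0.3, -1.3]
width: 0.135
finger_force: 59.1
```

```bash
python3 - <<'E'
from h import *
import cv2
a=viewer.snapshot("scene").astype(float);np.save("pics/s1.npy",a);t=viewer.snapshot("top").astype(float);np.save("pics/t1.npy",t)
o=manip.get_obs();print(o["t"],o["tcp_pos"].round(4),o["contact_force"].round(1),o["width"],o["finger_force"])
E
```

```text
17.675 [ 0.5098 -0.103   0.159 ] [ 8.3  0.5 -1.7] 0.12874113677016308 59.09870982170105
```

{"method": "drive_tool", "body": {"targets": [{"gripper": 5, "dx": 0, "dy": 0, "dz": 0, "ax": 0, "ay": 0, "az": 0}, {"gripper": 5, "dx": 0, "dy": 0, "dz": 0, "ax": 0, "ay": 0, "az": 0}, {"gripper": 5, "dx": 0, "dy": 0, "dz": 0, "ax": 0, "ay": 0, "az": 0}, {"gripper": 5, "dx": 0, "dy": 0, "dz": 0, "ax": 0, "ay": 0, "az": 0}, {"gripper": 5, "dx": 0, "dy": 0, "dz": 0, "ax": 0, "ay": 0, "az": 0}, {"gripper": 5, "dx": 0, "dy": 0, "dz": 0, "ax": 0, "ay": 0, "az": 0}, {"gripper": 5, "dx": 0, "dy": 0, "dz": 0, "ax": 0, "ay": 0, "az": 0}, {"gripper": 5, "dx": 0, "dy": 0, "dz": 0, "ax": 0, "ay": 0, "az": 0}]}}

```text
t: 18.68
tcp_pos: [0.5099, -0.103, 0.159]
orientation: [[0.047, 0.999, 0.013], [0.999, -0.047, -0.001], [-0.0, 0.013, -1.0]]
contact_force: [8.8, -0.8, -1.5]
width: 0.129
finger_force: 59.1
```

{"method": "drive_tool", "body": {"targets": [{"gripper": 5, "dx": -0.2, "dy": 0.01, "dz": 0, "ax": 0, "ay": 0, "az": 0}, {"gripper": 5, "dx": -0.4, "dy": 0.02, "dz": 0, "ax": 0, "ay": 0, "az": 0}, {"gripper": 5, "dx": -0.4, "dy": 0.02, "dz": 0, "ax": 0, "ay": 0, "az": 0}, {"gripper": 5, "dx": -0.4, "dy": 0.02, "dz": 0, "ax": 0, "ay": 0, "az": 0}, {"gripper": 5, "dx": -0.4, "dy": 0.02, "dz": 0, "ax": 0, "ay": 0, "az": 0}, {"gripper": 5, "dx": -0.4, "dy": 0.02, "dz": 0, "ax": 0, "ay": 0, "az": 0}, {"gripper": 5, "dx": -0.4, "dy": 0.02, "dz": 0, "ax": 0, "ay": 0, "az": 0}, {"gripper": 5, "dx": -0.4, "dy": 0.02, "dz": 0, "ax": 0, "ay": 0, "az": 0}]}}

```text
t: 19.68
tcp_pos: [0.506, -0.1028, 0.159]
orientation: [[0.047, 0.999, 0.014], [0.999, -0.047, -0.001], [-0.0, 0.014, -1.0]]
contact_force: [8.7, -0.1, -0.8]
width: 0.132
finger_force: 59.2
```

{"method": "drive_tool", "body": {"targets": [{"gripper": 5, "dx": 0, "dy": 0, "dz": 0, "ax": 0, "ay": 0, "az": 0}, {"gripper": 5, "dx": 0, "dy": 0, "dz": 0, "ax": 0, "ay": 0, "az": 0}, {"gripper": 5, "dx": 0, "dy": 0, "dz": 0, "ax": 0, "ay": 0, "az": 0}, {"gripper": 5, "dx": 0, "dy": 0, "dz": 0, "ax": 0, "ay": 0, "az": 0}, {"gripper": 5, "dx": 0, "dy": 0, "dz": 0, "ax": 0, "ay": 0, "az": 0}, {"gripper": 5, "dx": 0, "dy": 0, "dz": 0, "ax": 0, "ay": 0, "az": 0}, {"gripper": 5, "dx": 0, "dy": 0, "dz": 0, "ax": 0, "ay": 0, "az": 0}, {"gripper": 5, "dx": 0, "dy": 0, "dz": 0, "ax": 0, "ay": 0, "az": 0}]}}

```text
t: 20.68
tcp_pos: [0.506, -0.1028, 0.159]
orientation: [[0.047, 0.999, 0.014], [0.999, -0.047, -0.001], [-0.0, 0.014, -1.0]]
contact_force: [8.1, 0.2, -1.3]
width: 0.135
finger_force: 59.2
```

```bash
python3 - <<'E'
from h import *
import cv2
m=lambda n:np.mean([viewer.snapshot(n).astype(float) for _ in range(4)],0)
t=m("top");s=m("scene");t0=np.load("pics/t1.npy")
np.save("pics/t2.npy",t);np.save("pics/s2.npy",s)
g=t.mean(2);g0=t0.mean(2)
print("pot interior before\n",g0[200:218:1,327:346].astype(int));print("after\n",g[200:218,327:346].astype(int))
uv=proj("scene",[.6415,-.107,.16])[0].astype(int);print(uv)
E
```

```text
pot interior before
 [[110 116 113 104  97  93  91  88  85  84  83  85  87  88  89  91  93  93
  101]
 [115 126 127 123 123 123 118 113 110 106 106 104 100  97  95  95  92  88
   92]
 [117 132 138 142 147 146 140 136 132 129 127 123 122 119 119 119 115 108
  104]
 [118 134 143 150 155 153 147 142 137 132 129 127 127 130 133 135 134 126
  114]
 [119 136 145 153 156 155 148 140 133 125 123 123 124 128 134 139 137 130
  116]
 [121 139 147 154 157 157 151 140 129 122 126 128 125 123 131 138 139 131
  114]
 [122 142 150 155 158 158 155 146 130 123 131 134 128 123 128 136 139 130
  111]
 [119 141 154 159 160 158 158 151 137 125 127 129 124 120 126 135 138 127
  109]
 [115 140 155 159 160 160 159 155 143 128 121 119 117 116 125 134 136 123
  103]
 [115 138 154 160 160 160 160 159 150 134 120 115 114 117 124 133 134 123
  102]
 [115 139 154 159 160 160 160 159 154 141 128 122 120 123 128 133 134 123
  103]
 [115 138 153 157 159 158 159 157 152 144 135 131 130 130 133 137 134 123
  104]
 [113 132 145 150 152 152 152 152 148 143 140 137 137 138 138 139 134 121
  105]
 [112 128 137 140 142 143 
[... 1155 characters left out ...]
47 146 142 141 141 140 140 135 123
  102]
 [109 120 119 120 127 131 127 129 140 146 144 141 140 139 140 139 135 122
  103]
 [109 119 119 116 120 124 123 130 141 145 143 141 140 140 139 138 134 121
  104]
 [107 115 114 108 111 113 115 124 137 143 142 140 141 140 140 139 133 120
  103]
 [106 111 107 101 102 101 102 112 127 137 141 141 140 140 140 139 133 119
  103]
 [110 110 105  99  98  97  97 106 121 134 139 140 139 140 139 138 132 118
  105]
 [113 107 103 101 102 102 105 113 124 133 135 134 134 133 132 129 124 112
  102]
 [116 102  95  97 101 103 106 112 118 121 118 115 113 113 110 108 104  98
   92]
 [120 105  95  96  98  99  99  98  97  97  93  89  86  85  83  80  79  78
   78]]
[325 273]
```

```bash
python3 - <<'E'
from h import *
s0=np.load("pics/scene.npy").mean(2);s1=np.load("pics/s1.npy").mean(2);s2=np.mean([viewer.snapshot("scene").astype(float) for _ in range(4)],0).mean(2)
for z in(.125,.135,.151,.167,.185): print(z,proj("scene",[.6415,-.107,z]).round(1))
for n,s in zip("012",(s0,s1,s2)): print(n);print(s[258:294,318:333].astype(int))
t2=np.mean([viewer.snapshot("top").astype(float) for _ in range(4)],0)
print("pot R-B"); print((t2[198:220,325:340,0]-t2[198:220,325:340,2]).astype(int)); print(t2.mean(2)[198:220,325:340].astype(int))
g=t2.mean(2);print("chute");print(g[202:216,344:366].astype(int))
E
```

```text
0.125 [[325.4 284. ]]
0.135 [[325.3 280.9]]
0.151 [[325.3 276. ]]
0.167 [[325.2 271. ]]
0.185 [[325.2 265.3]]
0
[[209 209 209 209 209 209 209 209 209 208 210 209 209 209 209]
 [209 209 209 209 208 207 205 206 208 209 208 209 209 209 209]
 [209 209 209 208 205 197 192 195 199 205 208 208 209 208 209]
 [210 209 208 205 196 179 167 172 182 191 198 202 203 206 210]
 [209 208 204 195 177 153 144 147 157 168 178 184 189 197 203]
 [209 205 196 178 154 137 130 136 142 149 155 163 170 179 194]
 [204 196 180 158 140 130 127 133 138 142 146 149 151 161 185]
 [193 177 157 143 135 131 129 135 139 142 144 139 133 148 180]
 [183 157 136 128 130 132 132 138 141 141 137 127 122 141 176]
 [182 148 123 116 118 124 126 132 136 134 126 114 114 138 175]
 [183 149 119 110 111 112 114 120 123 120 114 107 112 137 174]
 [183 149 120 109 108 108 111 112 110 110 106 105 111 137 174]
 [184 150 120 108 107 109 114 114 109 105 104 105 111 134 165]
 [184 149 119 107 106 110 118 118 111 103 103 107 114 125 143]
 [181 148 119 107 104 110 118 117 109 102 103 113 121 124 128]
 [178 147 118 106 101 105 113 113 104  99 1
[... 9213 characters left out ...]
2 105 112 116 119 122 125 129
  125 112 106 122]
 [123 102  87  83  86  89  90  91  91  92  93  94  97 100 103 105 112 116
  114 105 102 121]
 [122 104  87  83  87  90  91  91  90  91  91  92  92  93  93  95  98 101
  100  96 100 121]
 [121 103  89  85  86  89  89  90  89  89  89  89  89  90  89  90  90  90
   90  90  97 120]
 [119 103  91  87  90  91  89  87  86  87  86  86  86  85  84  83  82  82
   82  82  94 118]
 [119 103  93  93 100 101  98  95  95  95  95  95  92  87  81  76  75  73
   73  75  90 116]
 [118 105  97 103 114 116 113 111 111 111 111 110 106  96  83  76  73  73
   72  74  89 116]
 [112 102  98 109 121 123 121 120 120 119 119 119 114 102  86  79  77  77
   77  78  93 117]]
```

```bash
python3 - <<'E'
from h import *
import cv2
for z in(.192,.13): print(z,proj("top",[.6415,-.107,z]).round(1))
t0=np.load("pics/top.npy").mean(2);t2=np.mean([viewer.snapshot("top").astype(float) for _ in range(12)],0)
np.save("pics/t3.npy",t2);g=t2.mean(2)
print(t0[198:214,372:386].astype(int));print(g[198:214,372:386].astype(int))
c=g[196:222,323:347]; b=c.copy()
for _ in range(25): b*=cv2.GaussianBlur(c/cv2.GaussianBlur(b,(0,0),1.0),(0,0),1.0)
u=cv2.resize(b,None,fx=3,fy=1.5,interpolation=cv2.INTER_CUBIC)
q=np.clip((u-70)/110*10,0,9).astype(int)
print("\n".join("".join(" .:-=+*#%@"[v] for v in r) for r in q))
E
```

```text
0.192 [[380.8 202.7]]
0.13 [[378.  205.9]]
[[108 107 106 104 104  99  90  85  86  93 107 128 140 137]
 [108 105 101  98 100  98  92  87  89  95 106 120 130 128]
 [107 101  92  88  93  94  87  84  83  87  94 103 113 120]
 [107  95  84  80  90  92  88  86  86  85  86  89 102 116]
 [107  92  78  78  90  96  98 101 101  96  87  86 101 117]
 [107  90  76  79  94 103 109 117 119 111  95  89 102 118]
 [107  90  76  81  96 107 114 124 128 118 101  92 105 119]
 [107  89  75  80  95 103 109 118 122 116 101  94 107 121]
 [107  88  74  77  91  97  99 105 109 106  97  97 110 122]
 [109  89  73  73  85  92  93  96  98  98  95  99 112 120]
 [115  92  74  71  77  82  83  86  88  88  90  97 109 117]
 [123 100  80  74  75  76  77  78  80  81  85  96 110 118]
 [133 114  98  90  90  89  89  89  89  90  97 109 122 125]
 [142 132 123 118 117 117 116 116 116 116 121 129 135 131]
 [148 145 143 140 140 140 140 140 139 139 141 143 142 133]
 [149 150 150 149 149 149 149 148 148 149 149 148 144 133]]
[[114 112 109 109 109 103  94  89  89  97 113 134 145 142]
 [114 110 104 101 104 103  95  91  92  99 111 125 135
[... 2979 characters left out ...]
----==++*#######*****************++=---::::
@@%#+=---==++=-::.....::---------==+++****+++=================---:::::::
@@%#+=---=+**+=-.     ..::::::::::::-----:::...................     ..::
@@@#+=---=+***+=:... ...::::...........                              ..:
@@@#*=---=+****+=--::-----------::::.......                          .::
@@%#+=-::--=+++===----====+++++===--::::::::::::::.....              .::
@@%#+=-:::----------=====+++++++==----::::::::::::::::.....:::...    .::
@%%#*+=========================--:::::::::.....:::::.......:::::..  ..::
@@%%%########**************++==---::::::::::::::::::::::::------:::::---
@@@@@@@@@@@@@@%%%%%%%%%%%##**+==------------------------========-----=++
```

```bash
python3 - <<'E'
import numpy as np
a=np.load("pics/t1.npy").mean(2);b=np.load("pics/t3.npy").mean(2);d=(a-b).round().astype(int)
print("tube t1");print(a[198:212,372:386].astype(int))
print("diff chute");print(d[200:218,344:386])
ys,xs=np.where(abs(d[150:300,200:420])>14);print(sorted(set(zip((ys+150)//6*6,(xs+200)//6*6))))
E
```

```text
tube t1
[[115 111 110 109 108 103  94  88  89  96 112 133 146 143]
 [113 108 101  99 101 100  94  89  90  96 108 124 135 133]
 [111 101  87  84  92  93  85  79  80  83  90 103 117 126]
 [111  95  79  78  89  91  81  73  71  71  76  86 104 122]
 [111  93  75  77  90  91  80  72  69  70  72  81 102 123]
 [110  91  74  79  95  94  83  75  73  72  71  81 106 122]
 [112  91  76  82  99  99  89  82  79  75  72  84 106 124]
 [112  90  76  85 102 104  97  91  88  80  77  89 111 126]
 [111  90  75  83 101 108 105 102  97  88  85  96 113 127]
 [114  90  75  79  96 105 108 107 103  96  91 100 116 126]
 [119  93  75  74  85  93  97  99  97  93  89  99 114 122]
 [127 102  81  77  81  83  85  85  85  84  86  98 114 123]
 [133 114  96  92  91  92  92  93  92  93  99 114 126 130]
 [130 120 115 114 116 117 118 120 119 121 125 133 138 134]]
diff chute
[[ -2  -3  -5  -3  -1   0   0   1   0   0   0   1   0   0   0   0  -1   0
    0   1   0   0   1   0  -1   0   0  -1  -2  -3  -7  -6  -4  -4  -4  -4
   -4  -6  -7  -3  -1   1]
 [  0  -1  -3  -4  -1  -1   0   0  -1   0   1  -1  -1  -1   0   0   1   0
    0
[... 4117 characters left out ...]
.int64(246), np.int64(360)), (np.int64(264), np.int64(414)), (np.int64(270), np.int64(372)), (np.int64(270), np.int64(378)), (np.int64(270), np.int64(384)), (np.int64(270), np.int64(408)), (np.int64(270), np.int64(414)), (np.int64(276), np.int64(372)), (np.int64(276), np.int64(378)), (np.int64(276), np.int64(384)), (np.int64(276), np.int64(390)), (np.int64(276), np.int64(396)), (np.int64(276), np.int64(402)), (np.int64(276), np.int64(408)), (np.int64(276), np.int64(414)), (np.int64(282), np.int64(276)), (np.int64(282), np.int64(372)), (np.int64(282), np.int64(378)), (np.int64(282), np.int64(384)), (np.int64(282), np.int64(396)), (np.int64(282), np.int64(402)), (np.int64(282), np.int64(408))]
```

```bash
python3 - <<'E'
from plant import manip
o=manip.get_obs();print(o["t"],o["tcp_pos"].round(4),o["finger_force"]);print(manip.hand_in())
E
```

```text
22.075 [ 0.506  -0.1028  0.159 ] 59.18175280094147
the job is handed in; nothing more can be done
None
```

I handed the job in at 22 s: the pot stands mouth-up on its outline, and the gripper still holds the slide at my estimate of the mark (about 50 mm out). All three balls left the tube and the chute is clear; I saw the first ball in the pot and the other two on the chute, but the final picture was too coarse to count three in the pot for certain.

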